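Pack the saw templates back into their tray

TASK

Pack the three loose plywood templates into the steel tray on the saw table, so that all three lie flat on its floor, side by side, right way up (grip cleats upward). They fill the tray almost exactly, and one end of the tray has a keeper lip, so the template at that end must be put in first and slid under the lip. Leave the try square, the tape measure and the screw jar where they are.

Things in the scene. Friction and masses are not known exactly. Their poses are not given: they have to be found in the camera images.
- tray: Dark steel open tray, screwed down, outside 206 (x) x 144 (y) mm, inside 190 x 128 mm; origin at the centre of its underside, floor 6 mm thick, walls 8 mm thick, their top 26 mm above the table. Its -x end has the keeper lip. The three plates fill it with only 10 mm of play in all along x and 8 mm along y.
- tray_lip (a point): Middle of the free edge of the keeper lip, at its underside: a bright 3 mm steel strip on top of the walls along the whole of the tray's -x end, overhanging the inside by 20 mm, with 20 mm of height between tray floor and lip; its top is 29 mm above the table. Axes as the tray.
- tray_in (a point): Centre of the tray's inner floor, 6 mm above the tray's origin; axes as the tray.
- big_ell: Big L-shaped plywood plate, 15 mm thick, 130 g; origin on its underside: bar x -48..2, y -47..73 mm, foot x 2..72, y -47..8 mm. Wooden grip cleat 40 mm long (along x), 16 wide, 15 to 45 mm above the underside, centred over the origin. A layout that fits: bar under the tray's lip, origin at x -46, y -15 mm from the tray's centre, all plates' axes along the tray's.
- step_plate: Step-shaped plywood plate (short fat L), 15 mm thick, 120 g; origin on its underside: x -50..40, y -11..54 mm and x -20..40, y -66..-11 mm. Same cleat over the origin, long along y. In that layout it fills the tray's +x end, origin at x +53, y +7 mm from the tray's centre.
- small_plate: Small rectangular plywood plate, 40 (x) x 65 (y) mm, 15 mm thick, 50 g; origin at the centre of its underside, same cleat over it, long along y. In that layout it fills the gap left between the two others at the tray's +y side, origin at about x -20, y +28 mm from the tray's centre, either way round.
- try_square: Bystander: try square lying flat, dark wooden stock 80 x 18 x 20 mm and a steel blade 100 mm along +x; origin under the middle of the stock.
- tape: Bystander: grey tape measure, 62 x 34 x 60 mm, origin under its centre.
- screw_jar: Bystander: glass jar with a steel cap, 64 mm across, 85 mm tall, origin under its centre.

How it is judged:
By the outcome, as a careful person would: the job done as asked, in the order asked, and still so for the second after the job is handed in, with the robot touching nothing.
It also fails if it takes over 67 s, if anything falls off the work surface, if the arm or the gripper's body presses on something with over 40 N, if the wrist force passes 120 N, or if a joint passes its speed limit or range.

ROBOT

A 6-joint arm with a two-finger parallel gripper is mounted at the origin on the work surface. World frame = base frame: x ahead of the robot, y to its left, z up, the work surface at z = 0. Lengths are in m, angles in rad, forces in N, time in s.
With the tool pointing down it reaches from about 0.3 to 0.825 m from the base axis. Payload 5.4 kg.
Tool frame: the origin (TCP) lies on the centre line of the jaws, within the pads' length; the fingertips stand 22 mm ahead of it and the grasp point (between the pads) lies 3 mm ahead of it; z points along the fingers, y is the line along which they close (so a half turn about z gives the same grasp; the last joint's range is limited). The gripper opens to 92 mm and grips with 3 to 60 N. Pads are 20 mm wide; open, the fingers measure 128 mm over their backs; the gripper's body (75 mm by 189 mm) begins 69 mm behind the grasp point.
Start: joints at [-1.422, 0.158, 1.597, -0, 1.386, -0.21], TCP at [0.202, -0.538, 0.237] pointing down, gripper open.
Joint ranges: [-2.91, 2.91], [-0.94, 2.29], [0.18, 2.7], [-1.29, 4.43], [0.17, 2.64], [-3, 3]. Speed limits (rad/s): [2.57, 2.57, 3.14, 3.14, 3.14, 3.14].

INTERFACE

Orientations are given as a rotation vector (axis times angle).
In Python, from workcell import * gives the robot as it stands. Calls block until the motion is done:
- goto(position, orientation): joint-space move of the TCP to a pose.
- line_to(position, rot=None, max_speed=0.15): straight line of the TCP; rot=None keeps the orientation; max_speed is the mean speed in m/s.
- set_joints(angles): joint-space move.
- set_gripper(opening, newtons=None): opening from 0.0 (shut) to 1.0 (fully open); newtons is the grip in N (None keeps the last); returns when the fingers have stopped.
- hold(seconds).
- inverse_kinematics(position, orientation): joint angles nearest the present ones, or None.
- read_camera(name): name is "scene" or "top"; returns a dict with "pixels" (480x640x3 uint8, blue, green, red), "fx", "fy", "cx", "cy" (pixels), "R" (3x3) and "t" (3): a world point X has camera coordinates R X + t. Camera axes: x right, y down, z forward; pixel columns grow to the right and rows downward; lengths in m; the calibration is good to about 2 mm. A picture is of the moment at which its call begins. There is no depth.
A pose or a line that the arm cannot do raises MotionError and nothing moves.
- job_done(): hands the job in; it is judged then, once.
Trained networks look in a picture, given as the dict that the camera call returned (one of the last four; its "shot" number tells which), for a name from the list of things; names that differ only in an ending like _2 or _b are one class to them, and where a whole thing is asked for, a point or a joint stands for the part that bears it (a point fixed in the world has none). Each returns a list of dicts, best first, with "p" (0 to 1); they miss things now and then, are a little off and sometimes report something else, mostly with a low value. They report only what shows in the picture. A call takes as long as a camera call.
- cut_out(query, picture): "region" (480x640 bool, what is visible of it).
- place_of(query, picture): "location" ([x, y, z] in m, in the coordinates of the camera as it stood for that picture, good to about 4 mm: a listed point, or the origin of a listed thing).
Readings, each from a call of its own:
- current_clock(): time.
- current_joints(): joint angles.
- current_joint_vel(): joint speeds.
- current_effort(): joint torques, N m.
- current_ee_pos(): TCP position.
- current_tool_rot(): TCP orientation.
- current_contact_force(): force on the tool from outside, world axes, zero at the start.
- current_ft_torque(): the same for the moment, N m.
- current_opening(): opening from 0.0 (shut) to 1.0 (fully open).
- current_grip_force(): force on a finger pad.
Only numpy, scipy, OpenCV 4.12 (cv2) and the standard library are available. Lean on these libraries where they do the work, as an engineer would, in place of code of your own. Each camera call takes 0.05 s, during which the arm holds its last target. There are 200 camera calls.

## Working session

There is one attempt and no reset: what is moved stays moved. The work goes in short steps, each a Python script; the robot and the scene stay as the last script left them, time stands still between calls to the robot, and variables do not carry over. Pictures are saved under pics/ and viewed, at most 10 in all, crops included, and the job is handed in when it is done.

```bash
ls; mkdir -p pics; python3 - <<'E'
from workcell import *
import cv2,numpy as np
for c in ["scene","top"]:
    p=read_camera(c); cv2.imwrite(f"pics/{c}0.png",p["pixels"])
    R=np.array(p["R"]);t=np.array(p["t"])
    print(c,p["fx"],p["cx"],p["cy"],(-R.T@t).round(3),R.round(3).tolist())
    for n in "tray tray_lip tray_in big_ell step_plate small_plate try_square tape screw_jar".split():
        r=place_of(n,p)
        print(n,[(round(d["p"],2),(R.T@(np.array(d["location"])-t)).round(4).tolist()) for d in r[:2]])
print(current_clock())
E
```

```text
pics
workcell.py
scene 611.4998129813208 321.604229675686 227.66219898896568 [ 1.306 -0.799  0.747] [[0.733, 0.68, -0.015], [0.371, -0.418, -0.829], [-0.571, 0.602, -0.559]]
tray [(0.83, [0.5454, -0.1114, -0.0016])]
tray_lip [(0.71, [0.4683, -0.1057, 0.0234])]
tray_in [(0.98, [0.5467, -0.1101, 0.0094])]
big_ell [(0.66, [0.6335, 0.1323, 0.0017]), (0.35, [0.7137, 0.2915, -0.0005])]
step_plate [(0.85, [0.4855, 0.3249, 0.0018]), (0.21, [0.6328, 0.1327, 0.0051])]
small_plate [(0.59, [0.4392, 0.1079, 0.0043])]
try_square [(0.77, [0.7947, -0.1101, 0.0026]), (0.32, [0.4836, 0.3239, 0.0037])]
tape [(0.8, [0.3573, -0.3783, 0.0009])]
screw_jar [(0.91, [0.7151, 0.2888, 0.0014])]
top 604.2534954120309 329.54787927175727 244.94604440194217 [ 0.455 -0.039  1.571] [[0.012, -1.0, -0.011], [-0.996, -0.011, -0.085], [0.085, 0.012, -0.996]]
tray [(0.87, [0.5431, -0.1144, 0.0019])]
tray_lip [(0.77, [0.4706, -0.1056, 0.0271])]
tray_in [(0.94, [0.5456, -0.1144, 0.0075])]
big_ell [(0.6, [0.6291, 0.1319, 0.0012])]
step_plate [(0.59, [0.4841, 0.3195, 0.0005])]
small_plate [(0.61, [0.4355, 0.1053, 0.0011])]
try_square [(0.85, [0.7958, -0.111, 0.003])]
tape [(0.86, [0.3622, -0.3832, -0.0002])]
screw_jar [(0.79, [0.7082, 0.2898, 0.001])]
1.0
```

View pics/top0.png

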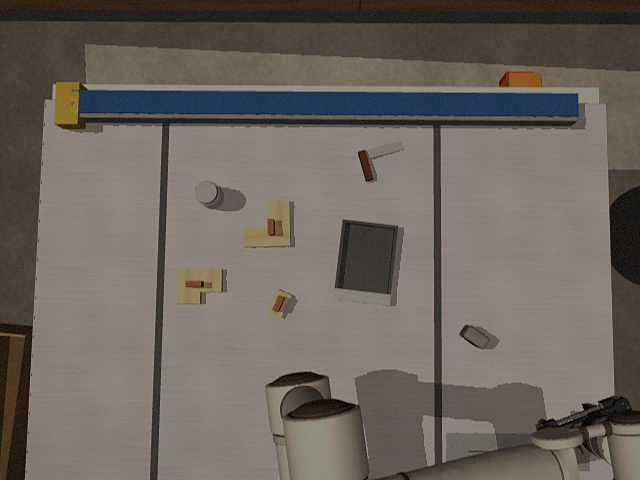

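View pics/scene0.png

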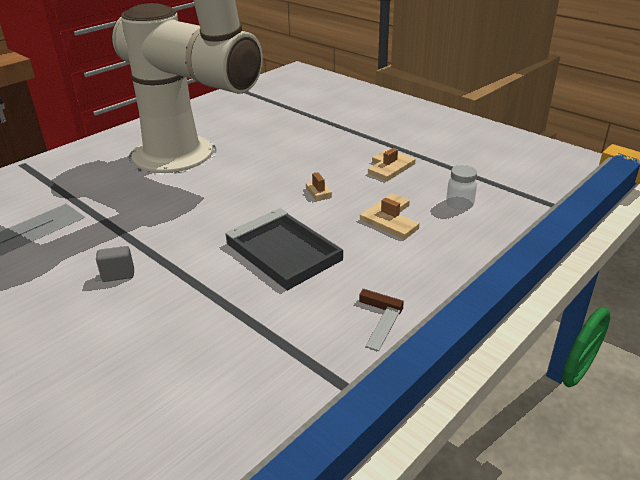

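The top view shows the tray (368,262) with its lip toward the robot, the big ell (270,227), the step plate (197,286) and the small plate (281,303), all unobstructed. The scene view confirms that the cleats point up. Next I'll fit the silhouettes in both views with height left free.

```bash
cat > fit.py <<'E'
from workcell import *
import cv2,numpy as np
from scipy.optimize import minimize
def box(x0,x1,y0,y1,z0,z1): return np.array([[x,y,z] for x in(x0,x1) for y in(y0,y1) for z in(z0,z1)])/1000.
M={"big_ell":[box(-48,2,-47,73,0,15),box(2,72,-47,8,0,15),box(-20,20,-8,8,15,45)],
"step_plate":[box(-50,40,-11,54,0,15),box(-20,40,-66,-11,0,15),box(-8,8,-20,20,15,45)],
"small_plate":[box(-20,20,-32.5,32.5,0,15),box(-8,8,-20,20,15,45)],
"tray":[box(-103,103,-72,72,0,26),box(-103,-75,-72,72,26,29)]}
S=4
def rend(n,q,p,roi):
    x,y,z,a=q;x0,y0,x1,y1=roi
    m=np.zeros(((y1-y0)*S,(x1-x0)*S),np.uint8);c,s=np.cos(a),np.sin(a);A=np.array([[c,-s,0],[s,c,0],[0,0,1]])
    for b in M[n]:
        X=(b@A.T+[x,y,z])@np.array(p["R"]).T+p["t"]
        u=np.c_[p["fx"]*X[:,0]/X[:,2]+p["cx"]-x0,p["fy"]*X[:,1]/X[:,2]+p["cy"]-y0]
        u=(u+.5)*S-.5
        cv2.fillConvexPoly(m,np.round(cv2.convexHull(u.astype(np.float32))*16).astype(np.int32),255,shift=4,lineType=cv2.LINE_AA)
    return cv2.resize(m,(x1-x0,y1-y0),interpolation=cv2.INTER_AREA)/255.
def fit(n,q0,pics,masks,freez=True):
    rois=[]
    for m in masks:
        x,y,w,h=cv2.boundingRect(m.astype(np.uint8));rois.append((x-15,y-15,x+w+15,y+h+15))
    sc=np.array([.004,.004,.003,.06]);
    if not freez: sc=sc[[0,1,3]]
    def full(v):
        d=v*sc
        return np.array(q0)+(d if freez else np.array([d[0],d[1],0,d[2]]))
    def loss(v): return sum(np.abs(rend(n,full(v),p,r)-m[r[1]:r[3],r[0]:r[2]]).sum()/m.sum() for p,m,r in zip(pics,masks,rois))
    k=len(sc);sim=np.vstack([np.zeros(k)-.4,np.eye(k)*1.6-.4])
    for _ in range(2):
        r=minimize(loss,sim[0],method="Nelder-Mead",options=dict(initial_simplex=sim,xatol=.01,fatol=1e-5,maxiter=300));sim=r.x+np.vstack([np.zeros(k),np.eye(k)*.5])
    return full(r.x),r.fun
E
cat > a.py <<'E'
from fit import *
P=[read_camera(c) for c in("scene","top")]
for n,q in {"tray":(.545,-.1125,0,-.09),"big_ell":(.631,.132,0,0),"step_plate":(.485,.322,0,0),"small_plate":(.437,.1065,0,-.45)}.items():
    k=[max(cut_out(n,p),key=lambda d:d["p"]) for p in P]; m=[d["region"] for d in k]
    q,f=fit(n,q,P,m); print(n,[(round(d["p"],2),cv2.boundingRect(d["region"].astype(np.uint8))) for d in k],q.round(4),round(f,3))
    for i in(0,1):
        print("   ",fit(n,[q[0],q[1],0,q[3]],[P[i]],[m[i]],False)[0].round(4))
print(current_clock())
E
python3 a.py
```

```text
tray [(0.79, (225, 208, 118, 82)), (0.58, (334, 220, 64, 85))] [ 0.5456 -0.1131  0.0026 -0.1095] 0.065
    [ 0.5431 -0.1105  0.     -0.1111]
    [ 0.5456 -0.1134  0.     -0.1055]
big_ell [(0.88, (361, 195, 57, 43)), (0.82, (244, 199, 47, 47))] [0.6334 0.1308 0.0032 0.04  ] 0.172
    [0.6301 0.1351 0.     0.033 ]
    [0.6341 0.1308 0.     0.0432]
step_plate [(0.59, (368, 148, 47, 33)), (0.89, (174, 268, 49, 35))] [0.4846 0.3232 0.0024 0.0114] 0.088
    [0.482  0.3274 0.     0.0233]
    [0.4847 0.3233 0.     0.0088]
small_plate [(0.65, (306, 173, 26, 28)), (0.62, (267, 289, 24, 30))] [ 0.4372  0.1083  0.0031 -1.989 ] 0.138
    [ 0.434   0.1121  0.     -1.9998]
    [ 0.4366  0.1083  0.     -1.9777]
1.5
```

```bash
cat > ov.py <<'E'
from fit import *
P=[read_camera(c) for c in("scene","top")]
Q={"tray":[(.5431,-.1105,0,-.109),(.5456,-.1134,0,-.109)],"big_ell":[(.6301,.1351,0,.04),(.6341,.1308,0,.04)],"step_plate":[(.482,.3274,0,.011),(.4847,.3233,0,.011)],"small_plate":[(.434,.1121,0,-1.989),(.4366,.1083,0,-1.989)]}
rows=[]
for i,p in enumerate(P):
    row=[]
    for n in Q:
        X=np.array(p["R"])@np.array(Q[n][i])[:3]+p["t"];u=int(p["fx"]*X[0]/X[2]+p["cx"]);v=int(p["fy"]*X[1]/X[2]+p["cy"])
        h=60 if n=="tray" else 33
        r=(u-h,v-h,u+h,v+h);im=cv2.resize(p["pixels"][v-h:v+h,u-h:u+h],(200,200),interpolation=cv2.INTER_CUBIC)
        m=cv2.resize(rend(n,Q[n][i],p,r),(200,200));cs,_=cv2.findContours((m>.5).astype(np.uint8),0,1)
        im2=im.copy();cv2.drawContours(im2,cs,-1,(0,0,255),1);row.append(im2)
    rows.append(np.hstack(row))
cv2.imwrite("pics/ov.png",np.vstack(rows))
E
python3 ov.py
```

```text
(no output)
```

View pics/ov.png

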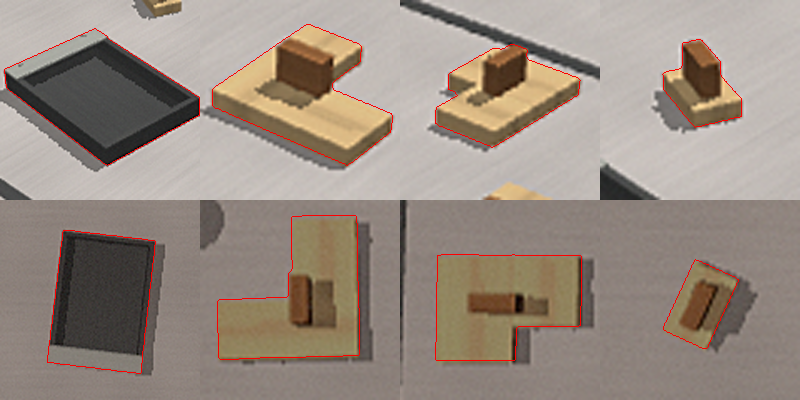

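Fits are tight. Both views agree on heights to about 3 mm, and the scene-to-top shift is the same for every object, so I'll use the averages. Big ell first: pick it up and check it in the hand.

```bash
cat > h.py <<'E'
from fit import *
from scipy.spatial.transform import Rotation as Ro
T=np.array([.5443,-.112,-.109])
def rot(th):
    y=np.array([np.cos(th),np.sin(th),0]);z=np.array([0,0,-1.])
    return Ro.from_matrix(np.c_[np.cross(y,z),y,z]).as_rotvec()
def bestrot(pos,th):
    c=[]
    for k in(-1,0,1):
        j=inverse_kinematics(list(pos),rot(th+k*np.pi).tolist())
        if j is not None: c.append((abs(j[5]),th+k*np.pi))
    return min(c)[1]
def tr(x,y,z,D=(0,0)):
    c,s=np.cos(T[2]),np.sin(T[2]);x=(x+D[0])/1e3;y=(y+D[1])/1e3
    return [T[0]+c*x-s*y,T[1]+s*x+c*y,z]
def F():
    f=np.array(current_contact_force());c,s=np.cos(T[2]),np.sin(T[2])
    return np.array([c*f[0]+s*f[1],-s*f[0]+c*f[1],f[2]])
def pick(x,y,th,z=.041):
    th=bestrot([x,y,.12],th)
    goto([x,y,.12],rot(th).tolist()); line_to([x,y,z],max_speed=.12)
    set_gripper(0.0,40); print("open",current_opening(),"F",current_grip_force(),"z",current_ee_pos()[2])
    line_to([x,y,.125],max_speed=.2); return th
E
cat > b.py <<'E'
from h import *
x,y,a=.632,.133,.04
th=pick(x,y,a+np.pi/2); print(th,current_opening(),current_contact_force())
print(current_clock())
P=[read_camera(c) for c in("scene","top")];e=current_ee_pos();print(e)
for p in P:
    d=max(cut_out("big_ell",p),key=lambda d:d["p"]);q=[e[0],e[1],e[2]-.041,a]
    print(d["p"],d["region"].sum(),fit("big_ell",q,[p],[d["region"]],False))
cv2.imwrite("pics/held.png",np.hstack([P[0]["pixels"][100:340,240:560],P[1]["pixels"][100:340,140:460]]))
print(current_clock())
E
python3 b.py
```

```text
open 0.17419272482438342 F 39.99841332435608 z 0.04100839010127861
-1.5307963267948965 0.17294606259369358 [-0.67202788 -0.22194272 -1.58349421]
6.9417
[0.63031953 0.13297244 0.12235708]
0.61 1357 (array([0.62843827, 0.13872266, 0.08135708, 0.03748704]), np.float64(0.21554467033681565))
0.58 601 (array([0.62760392, 0.13222441, 0.08135708, 0.03165022]), np.float64(1.8498058790904048))
7.1417
```

View pics/held.png

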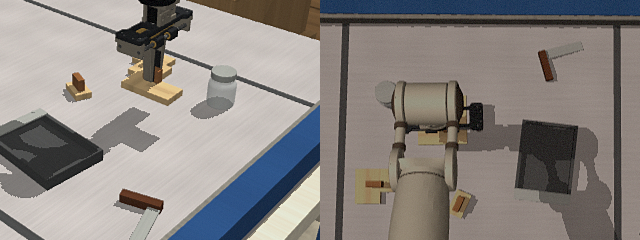

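The big ell is held level by its cleat (crop 150,70) and nothing else has moved. Now I'll lower it into the tray clear of the lip and slide it under until it touches the end wall.

```bash
cat > c.py <<'E'
from h import *
th=-1.5308+(T[2]-.04); r=rot(th).tolist()
line_to(tr(-18,-15,.125),rot=r,max_speed=.2)
line_to(tr(-18,-15,.075),max_speed=.12)
hold(.2);f0=F();print("f0",f0)
for z in np.arange(.066,.0475,-.003):
    line_to(tr(-18,-15,z),max_speed=.06);f=F()-f0
    if f[2]>4: print("contact z",z,f);break
print("down",F()-f0,current_ee_pos(),current_clock())
z=max(z,.0485); line_to(tr(-18,-15,z),max_speed=.05)
for x in [-30,-36,-40,-42,-44,-45,-46,-47,-48,-49,-50,-51]:
    line_to(tr(x,-15,z),max_speed=.05);f=F()-f0;print(x,f.round(1))
    if np.hypot(f[0],f[1])>6: break
print(current_ee_pos(),current_clock())
P=read_camera("scene");cv2.imwrite("pics/slid.png",cv2.resize(P["pixels"][150:310,190:400],None,fx=3,fy=3))
E
python3 c.py
```

```text
f0 [-0.85604192  0.6333206  -1.47494755]
down [ 1.01855408 -0.47188143  0.96095532] [ 0.52457233 -0.12484998  0.0477409 ] 11.2583
-30 [ 1.1 -0.5  0.5]
-36 [ 0.8 -0.7  0.4]
-40 [ 0.5 -1.1  0.6]
-42 [ 0.5 -1.9  0.7]
-44 [ 0.1 -1.  -1. ]
-45 [ 0.8 -1.1  0.7]
-46 [ 0.9 -0.8  0.9]
-47 [ 2.7  0.4 -0.3]
-48 [ 5.  0. -1.]
-49 [ 8.2  0.3 -1.4]
[ 0.49611342 -0.12200857  0.04935939] 14.1667
```

View pics/slid.png

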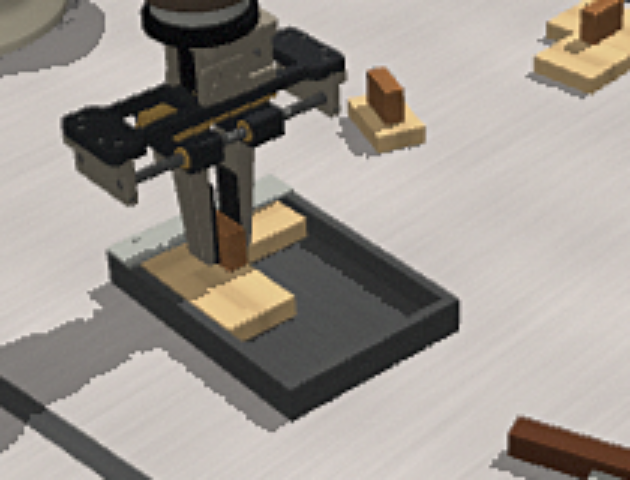

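The bar is under the lip, touching the end wall where expected (-47). Next I'll probe the -y wall for calibration, back off, press down and release.

```bash
cat > d.py <<'E'
from h import *
z=.0485
line_to(tr(-46.5,-15,z),max_speed=.05);f0=F()
yc=-15
for y in np.arange(-15.5,-22,-.75):
    line_to(tr(-46.5,y,z),max_speed=.05);f=F()-f0;print(round(y,2),f.round(1));yc=y
    if abs(f[1])>4: break
yy=yc+2.0
line_to(tr(-46.5,yy,z),max_speed=.05)
for zz in(.0475,.0465,.0455):
    line_to(tr(-46.5,yy,zz),max_speed=.05);f=F()-f0;print(zz,f.round(1))
    if f[2]>4:break
set_gripper(.32);line_to(tr(-46.5,yy,.11),max_speed=.2)
print(yc,current_clock())
E
python3 d.py
```

```text
-15.5 [-1.   0.5  1. ]
-16.25 [0.  0.7 1.2]
-17.0 [-0.4  0.5  0.9]
-17.75 [-0.1  0.   1.3]
-18.5 [-0.1  3.8  1.4]
-19.25 [-0.1  7.2  3.9]
0.0475 [-0.5 -0.9  0.8]
0.0465 [-2.5 -1.7  7.1]
-19.25 17.5833
```

```bash
cat > e.py <<'E'
from h import *
D=(0,-1)
set_gripper(.8)
a=.014
th=pick(.4835,.3245,a); th=th+T[2]-a
X,Y=51.5,6.
line_to(tr(X,Y,.125,D),rot=rot(th).tolist(),max_speed=.22)
line_to(tr(X,Y,.075,D),max_speed=.12);hold(.2);f0=F();print(current_clock(),f0.round(1))
for z in np.arange(.07,.0475,-.003):
    line_to(tr(X,Y,z,D),max_speed=.06);f=F()-f0;print(round(z,4),f.round(1))
    if f[2]>5 or np.hypot(*f[:2])>8: break
P=read_camera("scene");cv2.imwrite("pics/step.png",cv2.resize(P["pixels"][150:310,190:400],None,fx=3,fy=3))
print(current_clock())
E
python3 e.py
```

```text
open 0.1769413095515689 F 39.9998813867569 z 0.04099946677913196
25.2583 [-0.8 -0.  -1.1]
0.07 [ 0.8  0.2 -0.6]
0.067 [ 1.   0.6 -0.2]
0.064 [ 1.1 -0.  -0.5]
0.061 [ 2.  -0.  -0.5]
0.058 [ 0.9  0.1 -0.7]
0.055 [0.9 0.6 0.1]
0.052 [1.7 0.6 0.1]
0.049 [ 1.5  0.2 -0.3]
27.3083
```

View pics/step.png

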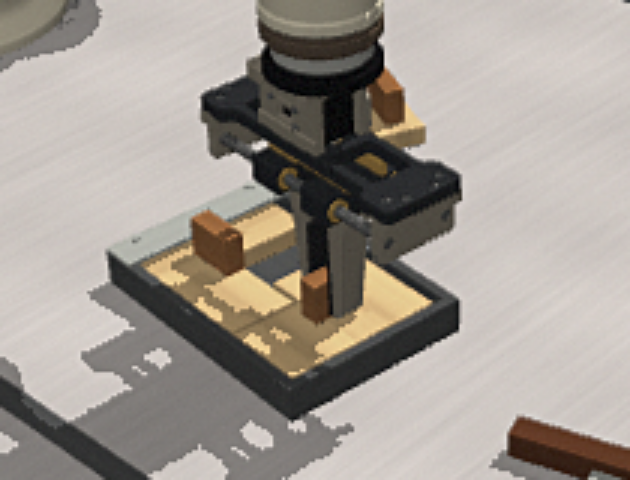

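The step plate is down in the tray at (330,320) in the crop, clear of the walls. I'll slide it to the +x wall, seat it, then pick the small plate and lower it in, stopping on force.

```bash
cat > g.py <<'E'
from h import *
D=(0,-1);z=.0485;Y=6.
f0=F()
for x in np.arange(52,58,.75):
    line_to(tr(x,Y,z,D),max_speed=.05);f=F()-f0;print(x,f.round(1))
    if abs(f[0])>4: break
x=x-1.2
for zz in(z,.0475,.0465,.0455):
    line_to(tr(x,Y,zz,D),max_speed=.05);f=F()-f0
    if f[2]>4:break
print(zz,f.round(1))
set_gripper(.32);line_to(tr(x,Y,.12,D),max_speed=.2)
print("released x",x,current_clock())
set_gripper(.8)
a=-1.989
th=pick(.4355,.1093,a)
X,Y=(-44.5+x-50)/2,28.
th=bestrot(tr(X,Y,.125,D),T[2])
line_to(tr(X,Y,.125,D),rot=rot(th).tolist(),max_speed=.15)
line_to(tr(X,Y,.075,D),max_speed=.12);hold(.2);f0=F();print(X,current_opening(),current_clock(),f0.round(1))
for z in np.arange(.07,.0475,-.003):
    line_to(tr(X,Y,z,D),max_speed=.06);f=F()-f0;print(round(z,4),f.round(1))
    if f[2]>4 or np.hypot(*f[:2])>6: break
P=read_camera("scene");cv2.imwrite("pics/small.png",cv2.resize(P["pixels"][150:310,190:400],None,fx=3,fy=3))
print(current_clock())
E
python3 g.py
```

```text
52.0 [ 0.   0.5 -0.7]
52.75 [-0.2 -0.2 -0.5]
53.5 [-0.8  0.4 -1.2]
54.25 [-0.4 -0.9 -0.1]
55.0 [-0.8  0.2  0.4]
55.75 [-0.7  0.3 -0. ]
56.5 [-3.4 -0.   0.3]
57.25 [-6.9 -0.7  2.3]
0.0465 [-8.9  0.4  5.3]
released x 56.05 30.975
open 0.17151200578903897 F 40.00001907348633 z 0.040974942888342455
-19.225 0.1697952622251897 37.45 [-0.3 -0.7  0.2]
0.07 [-0.  -0.2 -0.5]
0.067 [ 0.   1.2 -1.1]
0.064 [ 1.5  0.2 -1.4]
0.061 [-0.2  0.9 -1. ]
0.058 [ 0.7  1.4 -0.5]
0.055 [ 0.5  1.1 -1. ]
0.052 [ 1.1  0.4 -1.1]
0.049 [ 0.4  0.7 -0.8]
39.5
```

View pics/small.png

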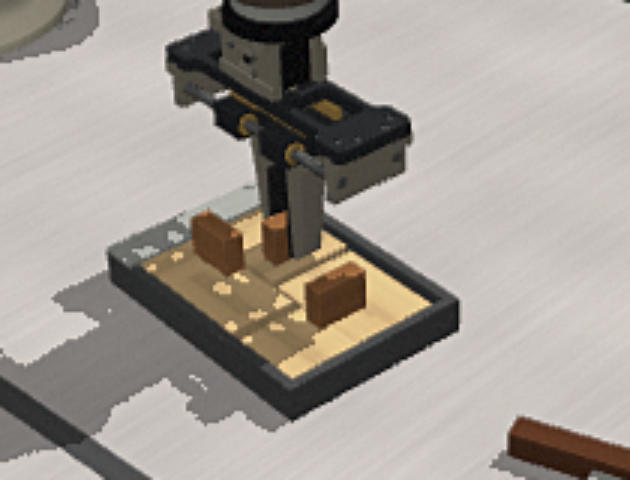

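The small plate dropped into its gap without contact at (280,245) in the crop. I'll seat it, release, retreat, and check from above.

```bash
cat > i.py <<'E'
from h import *
D=(0,-1);X,Y=-19.2,28.;f0=F()
for zz in(.0478,.0468,.0458):
    line_to(tr(X,Y,zz,D),max_speed=.05);f=F()-f0
    if f[2]>4:break
print(zz,f.round(1))
set_gripper(.32);line_to(tr(X,Y,.16,D),max_speed=.2)
set_joints([-1.422,.158,1.597,0,1.386,-.21])
P=[read_camera(c) for c in("scene","top")]
for n,q in {"big_ell":(-46.5,-16),"step_plate":(54,6),"small_plate":(-19,28)}.items():
    k=[max(cut_out(n,p),key=lambda d:d["p"],default=None) for p in P]
    w=tr(*q,.006,D)
    if all(k):
        r,f=fit(n,[*w,T[2]],P,[d["region"] for d in k]);print(n,np.round(w,4),r.round(4),round(f,3))
for n in("try_square","tape","screw_jar"):
    print(n,[(np.array(p["R"]).T@(np.array(d[0]["location"])-p["t"])).round(3).tolist() for p in P if (d:=place_of(n,p))])
a=cv2.resize(P[0]["pixels"][180:310,200:360],(492,400),interpolation=cv2.INTER_CUBIC);b=cv2.resize(P[1]["pixels"][210:315,325:405],(305,400),interpolation=cv2.INTER_CUBIC)
cv2.imwrite("pics/end.png",np.hstack([a,b]));print(current_clock())
E
python3 i.py
```

```text
0.0458 [-3.8  1.4  9.7]
big_ell [ 0.4962 -0.1238  0.006 ] [ 0.4982 -0.1246  0.0106 -0.1217] 0.908
step_plate [ 0.5985 -0.1129  0.006 ] [ 0.6004 -0.1136  0.0106 -0.1049] 0.547
small_plate [ 0.5283 -0.0831  0.006 ] [ 0.5297 -0.085   0.0119 -0.0895] 0.416
try_square [[0.791, -0.108, 0.001], [0.798, -0.114, 0.001]]
tape [[0.358, -0.384, 0.002], [0.36, -0.39, 0.0]]
screw_jar [[0.713, 0.289, -0.0], [0.71, 0.289, 0.004]]
44.1083
```

View pics/end.png

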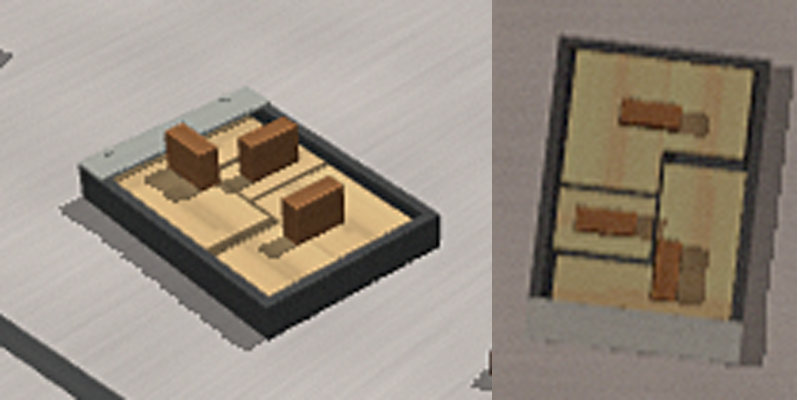

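All three plates lie flat, cleats up, with even gaps. The bar is under the lip, and the square, tape and jar have not moved beyond measurement error. Handing in.

```bash
python3 -c "
from workcell import *
print(job_done(),current_clock())"
```

```text
the job is handed in; nothing more can be done
the job is handed in; nothing more can be done
```

I packed all three templates flat and cleats up in the tray, the big L first and slid under the keeper lip; the try square, tape and jar stayed put, and I handed the job in at about 44 s of the 67 s allowed (no verdict was shown).

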